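# Load a coil tray into the free level of a tray rack

## Task

Pick up the tray of three copper coils by its black grip and slide it onto the one empty pair of runners in the yellow-topped bay of the tray rack. Ease it in without forcing it until the spring catch snaps into the notch in its edge, and on until it comes up firmly against the catch; feel for that stop, do not ram it. Then let go, leaving the other trays where they are.

Things in the scene. Friction and masses are not known exactly. Their poses are not given: they have to be found in the camera images.
- rack: Fixed blue tray rack, 376 wide (y) x 160 deep x 274 mm high; origin on the bench under its middle, x into the rack (loading direction), y to its left. Two bays: left (y +90 mm) with yellow top frame, right (y -90) grey. Each has three runner pairs, ledge tops 55, 125, 195 mm up. Beside the yellow bay's left runners a steel strip carries a spring catch per level.
- pair_low (a point): Middle of the low runner pair of the YELLOW bay: half-way between the two runners and along the rack's depth, at ledge-top height (55 mm up), where a tray's underside lies. x into the rack, y left. A runner is a C channel open to the bay: ledge and roof 13 mm wide, slot 10 mm high; side walls 154 mm apart.
- pair_mid (a point): Middle of the middle runner pair of the YELLOW bay: half-way between the two runners and along the rack's depth, at ledge-top height (125 mm up), where a tray's underside lies. x into the rack, y left. The straight channels run from x -62 to a rear stop at x +80 mm; they are slippery (friction about 0.2).
- pair_high (a point): Middle of the high runner pair of the YELLOW bay: half-way between the two runners and along the rack's depth, at ledge-top height (195 mm up), where a tray's underside lies. x into the rack, y left. All mouths flare from x -62 to x -76 mm: ledge 8 mm down, roof 8 mm up, walls 7 mm outwards at the tip.
- catch_low (a joint): Spring plunger (brass, 8 mm wide) that reaches into the yellow bay from its left (+y) side at the low pair. 0 is fully out. A passing tray's left edge presses it back 4 to 9 mm (2.5 to 5 N sideways).
- catch_mid (a joint): Spring plunger (brass, 8 mm wide) that reaches into the yellow bay from its left (+y) side at the middle pair. It springs out to 0 into the tray's notch; about 4 mm further on the notch's square front wall meets it and the tray is stopped, home.
- catch_high (a joint): Spring plunger (brass, 8 mm wide) that reaches into the yellow bay from its left (+y) side at the high pair. The strip with the catches is clamped in slots: the depth at which it stops a tray differs by up to 10 mm either way and is not measured; feel for it.
- tray_grip (a point): Centre of the black grip block of the tray to load: 16 wide (the tray's y) x 40 long (x) x 42 mm high. The point is 24 mm above the tray's underside (block top: 44 mm) and 125 mm in front (-x) of the plate's middle; a 16 mm wide, 4 mm thick tongue joins it to the plate. The tray starts flat on the bench. It may droop a little in the fingers.
- tray_mid (a point): Plate middle (2 mm above the underside) of the tray to load: aluminium, 130 deep (x) x 150 wide x 4 mm, three copper coils bolted on (up to 28 mm), 0.29 to 0.43 kg, mass centre about 20 mm to -x. x points to the rear edge, which enters first. Left (+y) edge: bevelled rear corner, and a notch (x -27 to -15, 8 mm deep) for the catch. Home: this point -10 to +10 mm in x from the pair's middle.
- stored_low_mid (a point): A tray of another batch already in the rack: plate 130 x 150 x 4 mm, plain front 18 mm high, no grip, red coils up to 28 mm high. The point is its plate's middle, 2 mm above its underside. It lies home on the low pair of one of the two bays. Leave it.
- stored_mid_mid (a point): A tray of another batch already in the rack: plate 130 x 150 x 4 mm, plain front 18 mm high, no grip, green coils up to 28 mm high. The point is its plate's middle, 2 mm above its underside. It lies home on the middle pair of one of the two bays. Leave it.
- stored_high_mid (a point): A tray of another batch already in the rack: plate 130 x 150 x 4 mm, plain front 18 mm high, no grip, blue coils up to 28 mm high. The point is its plate's middle, 2 mm above its underside. It lies home on the high pair of one of the two bays. Leave it.

How it is judged:
By the outcome, as a careful person would: the job done as asked, in the order asked, and still so for the second after the job is handed in, with the robot touching nothing.
It also fails if it takes over 64 s, if anything falls off the work surface, if the arm or the gripper's body presses on something with over 40 N, if the wrist force passes 120 N, or if a joint passes its speed limit or range.

## Robot

A 6-joint arm with a two-finger parallel gripper is mounted at the origin on the work surface. World frame = base frame: x ahead of the robot, y to its left, z up, the work surface at z = 0. Lengths are in m, angles in rad, forces in N, time in s.
With the tool pointing down it reaches from about 0.375 to 0.9 m from the base axis. Payload 3.1 kg.
Tool frame: the origin (TCP) lies between the finger pads; the fingertips stand 8 mm ahead of it and the grasp point (between the pads) lies 11 mm behind it; z points along the fingers, y is the line along which they close (so a half turn about z gives the same grasp; the last joint's range is limited). The gripper opens to 87 mm and grips with 3 to 60 N. Pads are 19 mm wide; open, the fingers measure 117 mm over their backs; the gripper's body (75 mm by 190 mm) begins 51 mm behind the grasp point.
Start: joints at [-0.178, 0.527, 1.433, -0, 1.181, -0.178], TCP at [0.625, 0, 0.192] pointing down, gripper open.
Joint ranges: [-3.08, 3.08], [-0.75, 2.2], [0.22, 2.44], [-1.43, 4.57], [0, 2.65], [-2.85, 2.85]. Speed limits (rad/s): [2.79, 2.79, 3.14, 3.14, 3.14, 3.14].

## Interface

Orientations are given as a unit quaternion [x, y, z, w].
In Python, from rig import robot, vision, job gives the robot as it stands.
- The arm moves only by the shell command python3 -m handwheel 'ROWS' [OPENING] [FORCE]. ROWS is JSON, a list of rows, each a list of 4 numbers: the shift along the tool's x, y, z as a fraction of full scale, then the turn about the tool's z as a fraction of full scale. A call has 1 to 20 rows; each row is the pose to reach, as a shift and turn from the pose commanded when the call began, along the tool's axes at that moment, turning the shorter way round; what a row does not reach only later rows make up. Full scale, the value 1, is 300 mm for a shift and 2 pi rad for a turn. A row lasts 1/12 s, in which the tool goes at most 41.7 mm and 7.16 degrees, less where a joint would pass 70% of its speed; a pose out of reach is approached as far as the arm can. A call with a number of a shift or a turn outside -1 to 1 is refused whole. A call with a gripper value outside its range is refused whole. OPENING is the opening in per cent of the stroke, from 0 (shut) to 100 (fully open), set as the call begins (- or left out, the last holds). The fingers move at their own pace and stop on an object; FORCE is the grip in N (left out, the last holds). Time passes only in rows, so rows that repeat a pose let the fingers close. It gives the time, the measured TCP pose, the force, the opening and the grip force at its end, in the units of the state.
- robot.get_obs(): the state, without advancing time (a new reading comes with each control period).
- vision.camera(name): name is "scene" or "side" or "wrist"; returns a dict with "frame" (400x640x3 uint8, red, green, blue), "K" (3x3 intrinsics, pixels), "cam_to_world" (4x4, takes a point from camera to world coordinates); the wrist camera has in their place "hand_eye" (4x4, takes a point from camera to tool coordinates, whose origin is the TCP and whose axes are the flange's). Camera axes: x right, y down, z forward; pixel columns grow to the right and rows downward; lengths in m; the calibration is good to about 2 mm. A picture is of the moment at which its call begins: read the wrist's pose just before it. There is no depth.
- job.hand_in(): hands the job in; it is judged then, once.
Trained networks look in the newest picture that a camera, given by its name, has taken for a name from the list of things; names that differ only in an ending like _2 or _b are one class to them, and where a whole thing is asked for, a point or a joint stands for the part that bears it (a point fixed in the world has none). Each returns a list of dicts, best first, with "conf" (0 to 1); they miss things now and then, are a little off and sometimes report something else, mostly with a low value. They report only what shows in the picture. A call takes as long as a camera call.
- vision.look_for(camera, label): "point" ([row, column] in pixels, amid what is visible of it).
- vision.outline_of(camera, label): "mask" (400x640 bool, what is visible of it) and "point" ([row, column] in pixels, amid what is visible of it).
The state is a dict: "time": time; "q": joint angles; "joint_velocities": joint speeds; "joint_torque": joint torques, N m; "position": TCP position; "tool_rot": TCP orientation; "ft_force": force on the tool from outside, world axes, zero at the start; "moment": the same for the moment, N m; "grip_width": finger opening in m; "grip_force": force on a finger pad.
Only numpy, scipy, OpenCV 4.12 (cv2) and the standard library are available. Lean on these libraries where they do the work, as an engineer would, in place of code of your own. Each camera call takes 0.05 s, during which the arm holds its last target. There are 200 camera calls.

## Working session

There is one attempt and no reset: what is moved stays moved. The work goes in short steps, Python scripts to look and compute and a shell command to move; the robot and the scene stay as the last step left them, time stands still between calls to the robot, and variables do not carry over. Pictures are saved under pics/ and viewed, at most 10 in all, crops included, and the job is handed in when it is done.

```bash
mkdir -p pics; cat > h.py <<'E'
import numpy as np, cv2
from rig import robot, vision, job
from scipy.spatial.transform import Rotation as R
def cam(n):
    o=robot.get_obs(); c=vision.camera(n)
    if 'cam_to_world' in c: T=np.array(c['cam_to_world'])
    else:
        W=np.eye(4); W[:3,:3]=R.from_quat(o['tool_rot']).as_matrix(); W[:3,3]=o['position']
        T=W@np.array(c['hand_eye'])
    return c['frame'],np.array(c['K']),T
def ray(K,T,rc):
    d=T[:3,:3]@np.linalg.solve(K,[rc[1],rc[0],1.]); return T[:3,3],d/np.linalg.norm(d)
def atz(K,T,rc,z):
    p,d=ray(K,T,rc); return p+d*(z-p[2])/d[2]
def proj(K,T,P):
    c=np.linalg.inv(T)@np.append(P,1); u=K@c[:3]; return (u[:2]/u[2])[::-1]
def save(n,f): cv2.imwrite('pics/'+n,f[:,:,::-1])
E
python3 - <<'E'
from h import *
np.set_printoptions(precision=4,suppress=True)
o=robot.get_obs(); print(o['position'],o['tool_rot'],o['ft_force'])
for n in ['scene','side']:
    f,K,T=cam(n); save(n+'1.png',f); print(n,K.tolist(),T)
    for l in ['rack','tray_grip','tray_mid','stored_low_mid','stored_mid_mid','stored_high_mid','catch_low','catch_mid','catch_high']:
        print(l,[(np.round(r['point'],1).tolist(),round(r['conf'],2)) for r in vision.look_for(n,l)][:3])
E
```

```text
[0.6242 0.0002 0.1915] [ 0.7071  0.7071 -0.0006 -0.0009] [-0.0091  0.7329  0.2298]
scene [[476.16132757400726, 0.0, 319.3494775568916], [0.0, 476.16132757400726, 197.37344043592861], [0.0, 0.0, 1.0]] [[-0.6561  0.6345 -0.4086  1.0298]
 [ 0.7546  0.5451 -0.3653  0.3419]
 [-0.009  -0.548  -0.8364  0.9709]
 [ 0.      0.      0.      1.    ]]
rack [([248.7, 275.8], 0.78)]
tray_grip [([129.2, 263.7], 0.78)]
tray_mid [([128.9, 265.4], 0.97)]
stored_low_mid [([310.6, 297.9], 0.97)]
stored_mid_mid [([264.7, 311.5], 0.81)]
stored_high_mid [([207.3, 238.1], 0.81)]
catch_low []
catch_mid []
catch_high []
side [[419.25822630527773, 0.0, 314.1651665796323], [0.0, 419.25822630527773, 202.21771018712474], [0.0, 0.0, 1.0]] [[ 0.8358 -0.3765  0.3996  0.1651]
 [-0.5486 -0.5995  0.5827 -0.6504]
 [ 0.0202 -0.7063 -0.7077  0.8698]
 [ 0.      0.      0.      1.    ]]
rack [([165.9, 393.5], 0.7), ([166.6, 383.7], 0.48)]
tray_grip [([338.5, 348.4], 0.9)]
tray_mid [([339.8, 347.2], 0.61)]
stored_low_mid []
stored_mid_mid [([154.2, 331.7], 0.63)]
stored_high_mid [([169.9, 383.8], 0.7)]
catch_low []
catch_mid [([169.2, 385.1], 0.38)]
catch_high []
```

View pics/scene1.png

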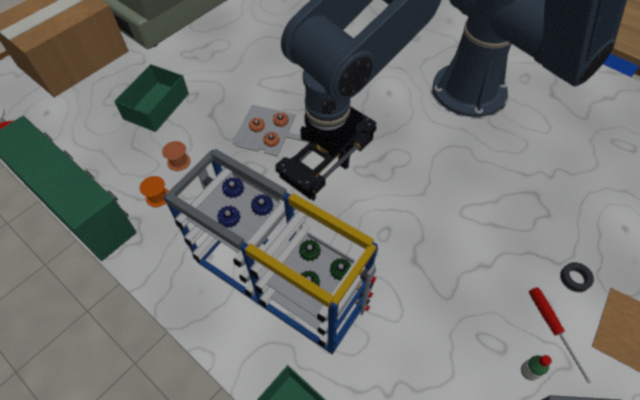

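View pics/side1.png

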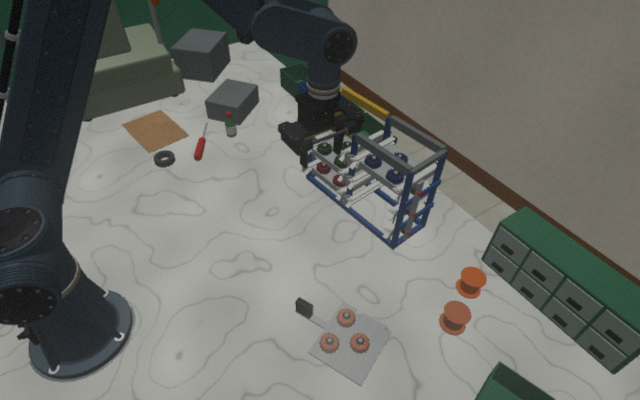

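Scene: the yellow bay (rim corners about (290,197), (376,243), (333,303), (247,248) as column,row) holds green coils and, below, red. Blue is in the grey bay at (238,207). So the high yellow pair should be empty. The target tray lies at about (265,129), partly hidden by the arm. The side view shows its grip at (304,308) and plate at (348,342). Next I measure the poses.

```bash
cat > m.py <<'E'
from h import *
np.set_printoptions(precision=4,suppress=True)
f,K,T=cam('scene')
px=dict(A=(152,215),B=(243,376),C=(303,333),D=(198,168))
for k,v in px.items(): print(k,atz(K,T,v,.274))
hsv=cv2.cvtColor(f,cv2.COLOR_RGB2HSV)
y=cv2.inRange(hsv,(20,120,80),(35,255,255)); y[:150]=0; y[330:]=0;y[:,:200]=0;y[:,420:]=0
n,l,s,c=cv2.connectedComponentsWithStats(y); i=1+np.argmax(s[1:,4]); 
pts=np.argwhere(l==i)
P=np.array([atz(K,T,p,.274)[:2] for p in pts])
r=cv2.minAreaRect((P*1000).astype(np.float32)); print('yellow rect',s[i],r, cv2.boxPoints(r))
for l in ['stored_low_mid','stored_mid_mid','stored_high_mid']:
    v=vision.look_for('scene',l)
    if v: print(l,[atz(K,T,v[0]['point'],z) for z in (.07,.14,.21)])
crop=cv2.resize(f[140:360,150:400],None,fx=2.7,fy=2.7,interpolation=cv2.INTER_CUBIC); save('sc_crop.png',crop)
f,K,T=cam('side')
m=vision.outline_of('side','tray_mid')[0]; print(m['conf'],m['point'],m['mask'].sum())
pts=np.argwhere(m['mask']); P=np.array([atz(K,T,p,.004)[:2] for p in pts])
print(cv2.minAreaRect((P*1000).astype(np.float32)))
hsv=cv2.cvtColor(f,cv2.COLOR_RGB2HSV)
b=(hsv[:,:,2]<85).astype(np.uint8); b[:285]=0;b[330:]=0;b[:,:285]=0;b[:,330:]=0
p=np.argwhere(b).mean(0); print('grip blob',b.sum(),p,atz(K,T,p,.024))
# coils
o=((hsv[:,:,0]<12)&(hsv[:,:,1]>90)).astype(np.uint8); o[:300]=0;o[360:]=0;o[:,:310]=0;o[:,380:]=0
n,l,s,c=cv2.connectedComponentsWithStats(o)
for k in range(1,n):
    if s[k,4]>20: print('coil',c[k][::-1],atz(K,T,c[k][::-1],.018))
print(atz(K,T,(338,348),.004))
E
python3 m.py
```

```text
A [ 0.74   -0.1772  0.274 ]
B [0.6963 0.1671 0.274 ]
C [0.8213 0.1799 0.274 ]
D [ 0.8634 -0.163   0.274 ]
yellow rect [ 245  194  131  112 2396] ((771.0384521484375, 91.70983123779297), (138.72984313964844, 178.70956420898438), 6.837985515594482) [[691.5281 172.1703]
 [712.8057  -5.2681]
 [850.5488  11.2494]
 [829.2712 188.6878]]
stored_low_mid [array([0.816 , 0.0861, 0.07  ]), array([0.8326, 0.106 , 0.14  ]), array([0.8492, 0.1259, 0.21  ])]
stored_mid_mid [array([0.7292, 0.0525, 0.07  ]), array([0.7526, 0.075 , 0.14  ]), array([0.7759, 0.0974, 0.21  ])]
stored_high_mid [array([ 0.7224, -0.1701,  0.07  ]), array([ 0.7462, -0.1304,  0.14  ]), array([ 0.7701, -0.0906,  0.21  ])]
0.64 [167.6, 395.1] 7628
((927.83251953125, 177.2448272705078), (476.27685546875, 695.9346923828125), 6.5166168212890625)
grip blob 232 [307.6121 303.5862] [ 0.4361 -0.2246  0.024 ]
coil [339.0833 323.6667] [ 0.4336 -0.3101  0.018 ]
coil [341.3706 359.8951] [ 0.4966 -0.3568  0.018 ]
[ 0.4847 -0.3315  0.004 ]
```

View pics/sc_crop.png

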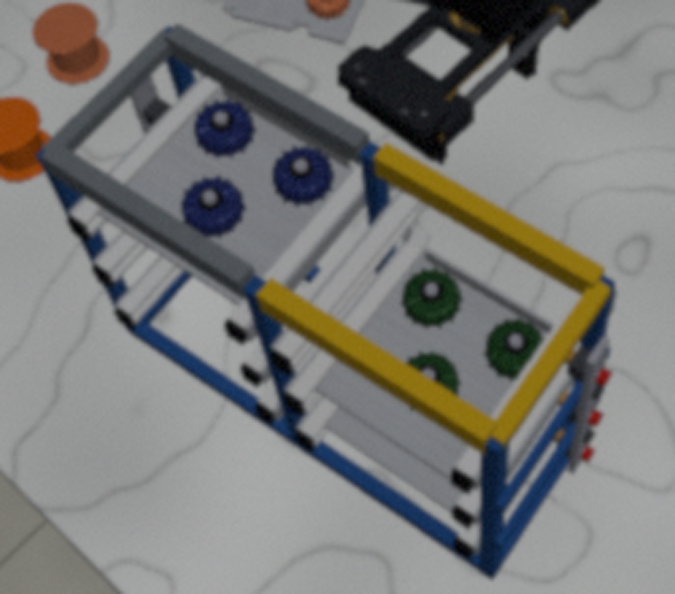

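The crop shows the yellow rim outline at crop corners (375,150), (612,284), (492,445), (258,290), and the rack top fits z=0.274 with a yaw of about 7°. The high yellow pair is empty; the green tray sits below it. I'll move above the tray grip.

```bash
python3 -m handwheel '[[-0.72,-0.6,0,-0.068],[-0.72,-0.6,0,-0.068],[-0.72,-0.6,0,-0.068],[-0.72,-0.6,0,-0.068],[-0.72,-0.6,0,-0.068],[-0.72,-0.6,0,-0.068],[-0.72,-0.6,0,-0.068],[-0.72,-0.6,0,-0.068],[-0.72,-0.6,0,-0.068],[-0.72,-0.6,0,-0.068],[-0.72,-0.6,0,-0.068],[-0.72,-0.6,0,-0.068]]' 100
cat > t.py <<'E'
import sys
from h import *
np.set_printoptions(precision=4,suppress=True)
o=robot.get_obs(); print(o['time'],o['position'],R.from_quat(o['tool_rot']).as_matrix())
f,K,T=cam('wrist'); save(sys.argv[1],f); print(T,K[0])
for l in ['tray_grip','tray_mid']:
    for r in vision.outline_of('wrist',l)[:2]: print(l,r['conf'],r['point'],r['mask'].sum(),[atz(K,T,r['point'],z)[:2] for z in (.004,.024,.044)])
f,K,T=cam('side'); save('s_'+sys.argv[1],f)
for n,rc in dict(P1=(302,345),P2=(340,390),P3=(384,362),P4=(352,308)).items(): print(n,atz(K,T,rc,.004))
E
python3 t.py w1.png
```

```text
time: 2.3
position: [0.4458, -0.2148, 0.1924]
tool_rot: [0.54, 0.842, 0.0, 0.0]
ft_force: [0.3, 0.1, -0.1]
grip_width: 0.0872
grip_force: 0.0
2.3 [ 0.4458 -0.2148  0.1924] [[-0.4164  0.9092  0.0003]
 [ 0.9092  0.4164  0.0002]
 [ 0.      0.0003 -1.    ]]
[[ 0.9094  0.403   0.1033  0.4181]
 [ 0.416  -0.8816 -0.2228 -0.1544]
 [ 0.0013  0.2456 -0.9694  0.3843]
 [ 0.      0.      0.      1.    ]] [300.9233   0.     320.7887]
tray_grip 0.61 [245.9, 310.2] 6426 [array([ 0.4722, -0.3059]), array([ 0.4694, -0.2979]), array([ 0.4665, -0.29  ])]
tray_mid 0.9 [247.7, 305.9] 6343 [array([ 0.468 , -0.3107]), array([ 0.4653, -0.3025]), array([ 0.4627, -0.2943])]
P1 [ 0.5329 -0.2546  0.004 ]
P2 [ 0.56   -0.3854  0.004 ]
P3 [ 0.449  -0.4277  0.004 ]
P4 [ 0.393  -0.3108  0.004 ]
```

View pics/w1.png

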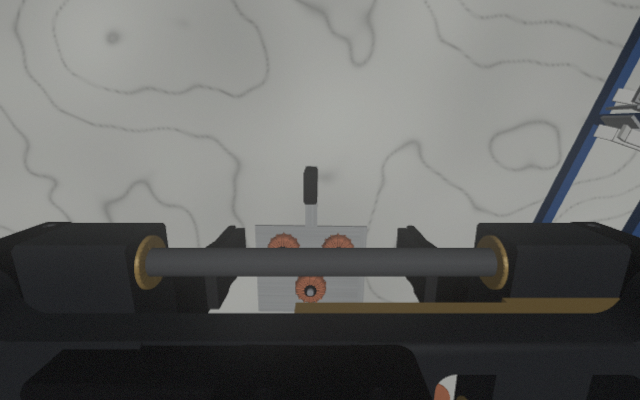

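The wrist view shows the grip block at (310,185), with the tongue leading to the plate below it (plate columns 256–367, front edge row 226). The alignment is nearly square.

```bash
python3 - <<'E'
from h import *
np.set_printoptions(precision=4,suppress=True)
f,K,T=cam('wrist'); g=f.max(2)
b=(g<95).astype(np.uint8); b[:150]=0;b[212:]=0;b[:,:290]=0;b[:,335:]=0
p=np.argwhere(b); print(b.sum(),p.min(0),p.max(0))
for r in range(164,208,4): 
    q=np.where(b[r])[0]; print(r,q.min() if len(q) else None,q.max() if len(q) else None)
r1=p[:,0].max()+.5; c=p[p[:,0]>r1-10][:,1].mean(); r0=p[:,0].min()-.5; c0=p[p[:,0]<r0+8][:,1].mean()
A=atz(K,T,(r1,c),.044); B=atz(K,T,(r0,c0),.003); print('rear top',A,'front bottom',B)
# plate front edge & left/right
g2=f[:,:,1].astype(int)
for row in (228,232,236): print(row,g2[row,248:264],g2[row,360:374])
L=np.array([(226,256),(226,367),(300,258),(204.5,310.5)])
for l in L: print(l,atz(K,T,l,.004))
E
```

```text
516 [166 304] [204 317]
164 None None
168 306 317
172 305 317
176 304 317
180 304 317
184 304 317
188 304 317
192 304 317
196 304 317
200 304 316
204 308 314
rear top [ 0.4451 -0.2427  0.044 ] front bottom [ 0.4283 -0.2062  0.003 ]
228 [151 153 154 153 153 153 153 140 131 131 132 131 132 131 131 132] [132 132 132 133 133 136 134 137 139 141 146 153 153 154]
232 [152 153 154 152 152 154 154 142 132 130 131 129 131 131 129 131] [132 131 133 133 135 136 133 135 142 150 151 154 153 153]
236 [151 154 152 152 154 153 152 146 136 132 133 132 133 133 132 133] [131 131 132 133 135 135 132 145 151 153 153 153 153 154]
[226. 256.] [ 0.3945 -0.3103  0.004 ]
[226. 367.] [ 0.529  -0.2488  0.004 ]
[300. 258.] [ 0.4379 -0.4125  0.004 ]
[204.5 310.5] [ 0.4484 -0.253   0.004 ]
```

```bash
python3 -m handwheel '[[0.003,-0.041,0.1,0],[0.003,-0.041,0.2,0],[0.003,-0.041,0.3,0],[0.003,-0.041,0.4,0],[0.003,-0.041,0.48,0],[0.003,-0.041,0.54,0],[0.003,-0.041,0.57,0],[0.003,-0.041,0.581,0],[0.003,-0.041,0.581,0],[0.003,-0.041,0.581,0]]' 100
python3 -m handwheel '[[0,0,0,0],[0,0,0,0],[0,0,0,0],[0,0,0,0],[0,0,0,0],[0,0,0,0],[0,0,0,0],[0,0,0,0],[0,0,0,0],[0,0,0,0]]' 0 60
```

```text
time: 3.38
position: [0.434, -0.2206, 0.0188]
tool_rot: [0.541, 0.841, -0.0, 0.001]
ft_force: [-0.1, -0.0, 1.3]
grip_width: 0.0871
grip_force: 0.0
time: 4.22
position: [0.4334, -0.2202, 0.0181]
tool_rot: [0.541, 0.841, 0.0, -0.0]
ft_force: [0.0, 0.5, 0.6]
grip_width: 0.0285
grip_force: 0.0
```

```bash
python3 -m handwheel '[[0,0,0,0],[0,0,0,0],[0,0,0,0],[0,0,0,0],[0,0,0,0],[0,0,-0.03,0],[0,0,-0.08,0],[0,0,-0.16,0],[0,0,-0.25,0],[0,0,-0.35,0],[0,0,-0.45,0],[0,0,-0.55,0],[0,0,-0.64,0],[0,0,-0.68,0],[0,0,-0.7,0],[0,0,-0.7,0]]' 0 60
python3 - <<'E'
from h import *
f,K,T=cam('side'); save('s2.png',f)
f,K,T=cam('scene'); save('sc2.png',cv2.resize(f[140:360,150:400],None,fx=2.7,fy=2.7,interpolation=cv2.INTER_CUBIC)); cv2.imwrite('sc2_raw.png',f[:,:,::-1])
E
```

```text
time: 5.55
position: [0.4339, -0.2206, 0.2299]
tool_rot: [0.541, 0.841, -0.0, 0.002]
ft_force: [0.4, -0.5, 0.8]
grip_width: 0.0006
grip_force: 0.0
```

View pics/s2.png

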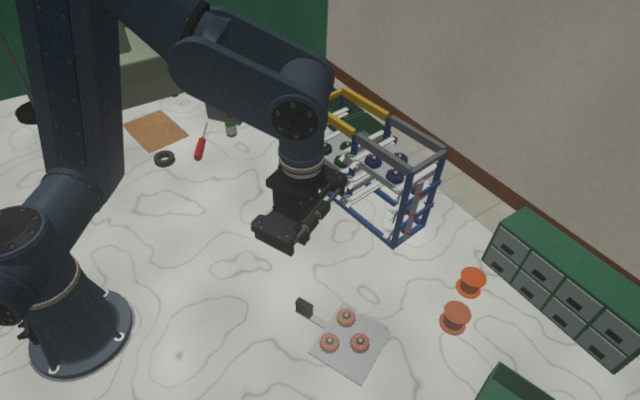

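View pics/sc2.png

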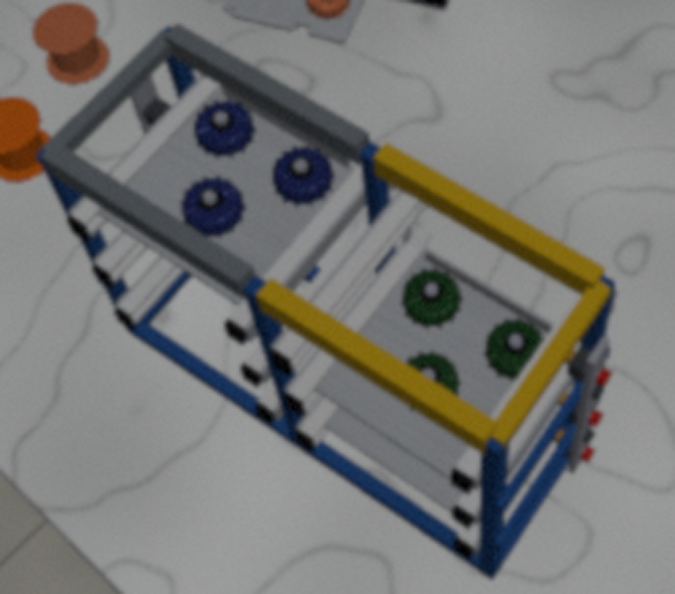

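The grasp missed: the fingers closed to 0 and the tray still sits at its old place, with its grip at (304,308) in the side view. I'll check where the TCP projects against the visible fingers.

```bash
python3 - <<'E'
from h import *
np.set_printoptions(precision=4,suppress=True)
o=robot.get_obs(); print(o['position'],o['q'],o['grip_width'])
p=np.array(o['position']); f,K,T=cam('side')
for dz in (-.008,0,.011,.062): print('side',proj(K,T,p+[0,0,dz]))
a=cv2.resize(f[170:370,220:400],None,fx=2.2,fy=2.2)
g,K2,T2=cam('wrist')
print('wrist tcp',proj(K2,T2,p),'tip',proj(K2,T2,p-[0,0,.008]))
b=cv2.resize(g,None,fx=.6,fy=.6)
c=np.zeros((440,800,3),np.uint8); c[:440,:396]=a[:440]; c[:240,400:784]=b; save('cmp.png',c)
h=(g.max(2)<95).astype(np.uint8); h[:120]=0
print('hand_eye',np.array(vision.camera('wrist')['hand_eye']))
E
```

```text
[ 0.4327 -0.2197  0.2276] [-0.7006  0.2941  1.7288 -0.0001  1.1201 -1.1278] 0.0004534123228521829
side [253.6077 301.02  ]
side [251.0498 301.0118]
side [247.474  301.0002]
side [229.9487 300.9436]
wrist tcp [226.5292 320.6501] tip [222.7618 320.6565]
hand_eye [[-0.0005 -0.9694 -0.2456  0.0665]
 [ 1.     -0.0007  0.0009  0.    ]
 [-0.001  -0.2456  0.9694 -0.1919]
 [ 0.      0.      0.      1.    ]]
```

View pics/cmp.png

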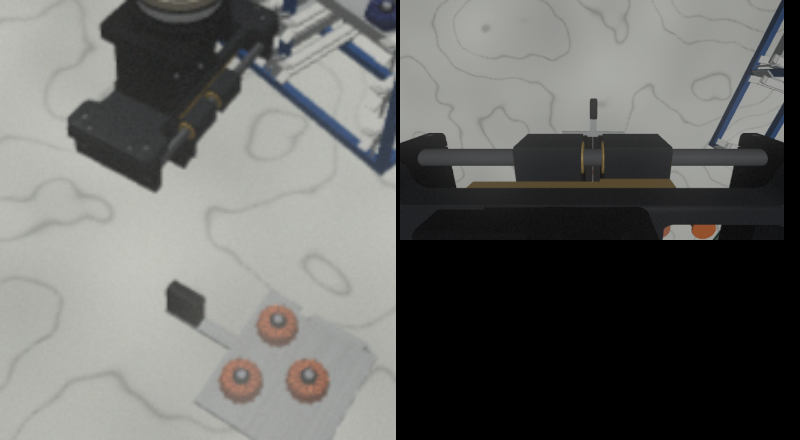

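```bash
cat > g.py <<'E'
from h import *
np.set_printoptions(precision=4,suppress=True)
o=robot.get_obs(); print(o['position'],o['grip_width'])
f,K,T=cam('side')
b=(f.max(2)<85).astype(np.uint8); b[:285]=0;b[335:]=0;b[:,:280]=0;b[:,335:]=0
p=np.argwhere(b); print('side',b.sum(),p.mean(0),p.min(0),p.max(0))
f,K2,T2=cam('wrist'); b=(f.max(2)<95).astype(np.uint8); b[:140]=0;b[206:]=0;b[:,:295]=0;b[:,345:]=0
q=np.argwhere(b); print('wrist',b.sum(),q.mean(0),q.min(0),q.max(0))
A=atz(K2,T2,(q[:,0].max()+.5,q[q[:,0]>q[:,0].max()-9][:,1].mean()),.044); B=atz(K2,T2,(q[:,0].min()-.5,q[q[:,0]<q[:,0].min()+9][:,1].mean()),.003)
print('rear top',A,'front bottom',B,np.linalg.norm(A-B), 'mid',(A+B)/2, 'dir',np.degrees(np.arctan2(*(A-B)[[1,0]])))
# triangulate centroids
a,d=ray(K,T,p.mean(0)); c,e=ray(K2,T2,q.mean(0))
M=np.c_[d,-e]; s=np.linalg.lstsq(M,c-a,rcond=None)[0]; print('tri',a+s[0]*d,c+s[1]*e)
E
python3 g.py
```

```text
[ 0.4326 -0.2196  0.2268] 0.00033483357562203906
side 221 [307.4751 303.5249] [298 296] [317 311]
wrist 394 [181.3579 322.2716] [165 316] [198 328]
rear top [ 0.4447 -0.2425  0.044 ] front bottom [ 0.4296 -0.2071  0.003 ] 0.056190748002467324 mid [ 0.4371 -0.2248  0.0235] dir -66.8734097324782
tri [ 0.436  -0.2246  0.0247] [ 0.4375 -0.2251  0.0249]
```

```bash
python3 -m handwheel '[[-0.007,0.006,0,0],[-0.007,0.006,0,0],[-0.007,0.006,0,0],[-0.007,0.006,0.05,0],[-0.007,0.006,0.12,0],[-0.007,0.006,0.24,0],[-0.007,0.006,0.36,0],[-0.007,0.006,0.48,0],[-0.007,0.006,0.58,0],[-0.007,0.006,0.65,0],[-0.007,0.006,0.68,0],[-0.007,0.006,0.7,0],[-0.007,0.006,0.7,0]]' 100 60
python3 -m handwheel '[[0,0,0,0],[0,0,0,0],[0,0,0,0],[0,0,0,0],[0,0,0,0],[0,0,0,0],[0,0,0,0],[0,0,0,0],[0,0,0,0],[0,0,0,0],[0,0,0,0],[0,0,0,0],[0,0,0,0]]' 0 60
python3 - <<'E'
from h import *
f,K,T=cam('side'); o=robot.get_obs(); print(o['position'],proj(K,T,np.array(o['position'])),o['grip_width'],o['grip_force'])
a=cv2.resize(f[230:390,240:400],None,fx=2.5,fy=2.5,interpolation=cv2.INTER_CUBIC)
f,K,T=cam('wrist'); b=f[140:340:,220:420]; b=cv2.resize(b,None,fx=2,fy=2); save('cmp2.png',np.hstack([a,b]))
E
```

```text
time: 6.98
position: [0.4359, -0.2214, 0.0176]
tool_rot: [0.541, 0.841, 0.0, -0.0]
ft_force: [0.7, 0.9, -0.7]
grip_width: 0.079
grip_force: 0.0
time: 8.07
position: [0.4359, -0.2214, 0.0181]
tool_rot: [0.541, 0.841, 0.0, -0.0]
ft_force: [-0.1, 0.0, 0.4]
grip_width: 0.008
grip_force: 0.0
[ 0.4359106  -0.22142297  0.01810544] [307.98376393 302.75595503] 0.005418537609759183 0.0
```

View pics/cmp2.png

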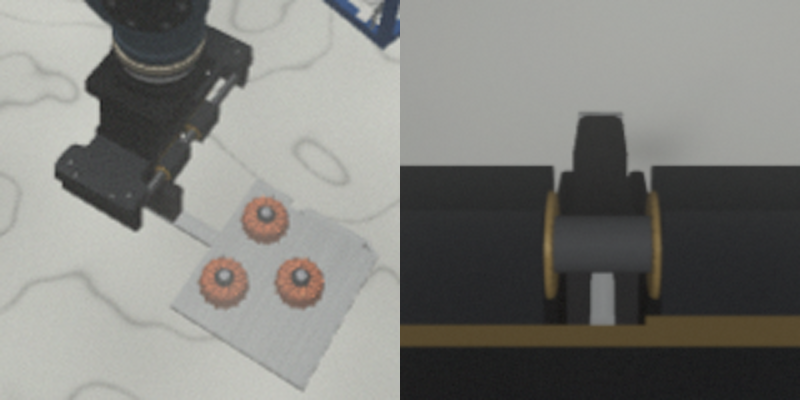

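The wrist crop shows the block at crop (600,145) just in front of the fingers, yet the opening reads 5 mm. The fingers must be above or behind the block. I'll brighten the view and overlay the expected block and pads.

```bash
python3 - <<'E'
from h import *
o=robot.get_obs(); p=np.array(o['position']); M=R.from_quat(o['tool_rot']).as_matrix(); print(o['time'],p,o['grip_width'],o['grip_force'])
gm=lambda f:(255*(f/255.)**.4).astype(np.uint8)
ux=np.array([.4163,-.909,0]); uy=np.array([.909,.4163,0]); c=np.array([.4367,-.2245,0])
blk=[c+sx*.02*ux+sy*.008*uy+[0,0,z] for z in (.003,.044) for sx in(-1,1) for sy in(-1,1)]
pad=[p+M@[sx*.0095,sy*.003,.008-h] for h in (0,.038) for sx in(-1,1) for sy in(-1,1)]
out=[]
for n,(r0,r1,c0,c1),s in (('side',(270,350,260,340),5),('wrist',(160,260,270,370),4)):
    f,K,T=cam(n); im=cv2.resize(gm(f[r0:r1,c0:c1]),(400,400),interpolation=cv2.INTER_CUBIC)
    im2=im.copy()
    for P,col in((blk,(255,255,0)),(pad,(0,255,255))):
        q=[(proj(K,T,x)-[r0,c0])*s for x in P]
        q=[(int(a[1]),int(a[0])) for a in q]
        for i in range(8):
            for j in range(i):
                if bin(i^j).count('1')==1: cv2.line(im2,q[i],q[j],col,1)
    out.append(im2)
save('ov.png',np.hstack(out))
E
```

```text
8.1667 [ 0.43591288 -0.22140927  0.01812174] 0.0031302836101057005 0.0
```

View pics/ov.png

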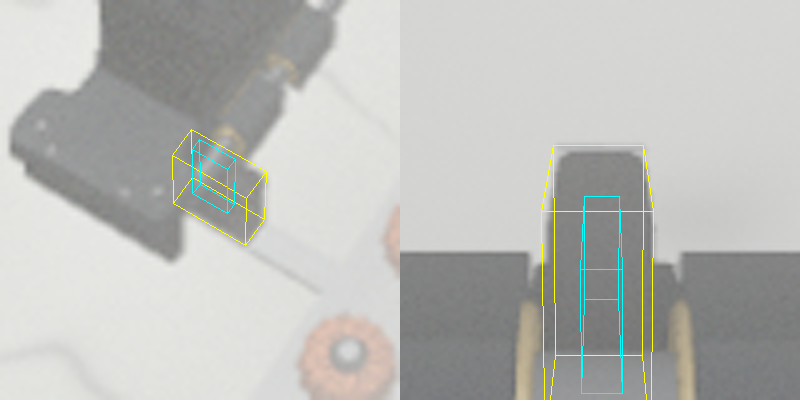

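The overlay matches the block, but the finger front edges sit about 16 px lower than predicted. That fits fingertips near z≈0.043, above the block top, rather than at 0.010. A gentle 4 mm downward probe will confirm it.

```bash
python3 -m handwheel '[[0,0,0.004,0],[0,0,0.008,0],[0,0,0.012,0],[0,0,0.012,0]]'
```

```text
time: 8.6
position: [0.4359, -0.2214, 0.0144]
tool_rot: [0.541, 0.841, 0.0, -0.0]
ft_force: [1.6, -0.1, 0.3]
grip_width: 0.0005
grip_force: 0.0
```

```bash
python3 -m handwheel '[[0,0,0.004,0],[0,0,0.008,0],[0,0,0.012,0],[0,0,0.016,0]]'; python3 -m handwheel '[[0,0,0.003,0],[0,0,0.006,0],[0,0,0.006,0]]'; python3 -m handwheel '[[0,0,0.003,0],[0,0,0.006,0],[0,0,0.006,0]]'
```

```text
time: 8.93
position: [0.436, -0.2214, 0.014]
tool_rot: [0.541, 0.841, -0.0, 0.001]
ft_force: [-7.1, 4.8, 55.1]
grip_width: 0.0004
grip_force: 27.6
time: 9.18
position: [0.436, -0.2214, 0.0139]
tool_rot: [0.541, 0.841, -0.0, 0.001]
ft_force: [-8.2, 5.1, 56.7]
grip_width: 0.0008
grip_force: 28.2
time: 9.43
position: [0.4361, -0.2215, 0.0139]
tool_rot: [0.541, 0.841, -0.0, 0.002]
ft_force: [-10.6, 6.5, 71.2]
grip_width: 0.0004
grip_force: 36.1
```

Contact at a TCP reading of 0.014, about 55–70 N. I'll back off, open and re-probe carefully with the fingers straddling the block.

```bash
python3 -m handwheel '[[0,0,-0.04,0],[0,0,-0.08,0],[0,0,-0.08,0],[0,0,-0.08,0],[0,0,-0.08,0],[0,0,-0.08,0],[0,0,-0.08,0],[0,0,-0.08,0],[0,0,-0.08,0]]' 100 60; python3 g.py
```

```text
time: 10.18
position: [0.4357, -0.2212, 0.0295]
tool_rot: [0.541, 0.841, 0.0, -0.001]
ft_force: [-0.1, -0.1, -0.2]
grip_width: 0.0527
grip_force: 0.0
[ 0.4357 -0.2212  0.0295] 0.05270904719385837
side 907 [299.7795 295.2304] [285 280] [318 314]
wrist 242 [200.0372 320.0661] [194 309] [205 331]
rear top [ 0.428  -0.2048  0.044 ] front bottom [ 0.4287 -0.2065  0.003 ] 0.041041820282631425 mid [ 0.4283 -0.2057  0.0235] dir 113.00915990085079
tri [ 0.427  -0.2034  0.0361] [ 0.4273 -0.2035  0.0362]
```

```bash
python3 -m handwheel '[[0,0,0.02,0],[0,0,0.04,0],[0,0,0.05,0],[0,0,0.055,0],[0,0,0.06,0],[0,0,0.06,0]]'; python3 -m handwheel '[[0,0,0.003,0],[0,0,0.006,0],[0,0,0.006,0]]'; 
```

```text
time: 10.78
position: [0.4358, -0.2213, 0.0118]
tool_rot: [0.541, 0.841, 0.0, -0.0]
ft_force: [-1.0, 0.4, -0.0]
grip_width: 0.0865
grip_force: 0.0
time: 11.03
position: [0.436, -0.2214, 0.0104]
tool_rot: [0.541, 0.841, -0.0, 0.0]
ft_force: [-1.4, 0.7, -0.3]
grip_width: 0.0872
grip_force: 0.0
```

No contact below 0.014 with the fingers open, so the earlier contact was the block top. The real fingertips are about 38 mm higher than reported. I'll keep descending in small steps.

```bash
python3 -m handwheel '[[0,0,0.01,0],[0,0,0.02,0],[0,0,0.03,0],[0,0,0.04,0],[0,0,0.04,0]]'; python3 -m handwheel '[[0,0,0.008,0],[0,0,0.016,0],[0,0,0.024,0],[0,0,0.024,0]]';
```

```text
time: 11.45
position: [0.4356, -0.2211, -0.0023]
tool_rot: [0.541, 0.841, 0.0, -0.001]
ft_force: [-0.4, 0.5, -0.3]
grip_width: 0.0873
grip_force: 0.0
time: 11.78
position: [0.4357, -0.2212, -0.0093]
tool_rot: [0.541, 0.841, 0.0, -0.0]
ft_force: [-0.4, 0.6, -0.1]
grip_width: 0.0869
grip_force: 0.0
```

```bash
python3 -m handwheel '[[0,0,0.01,0],[0,0,0.02,0],[0,0,0.027,0],[0,0,0.027,0]]'; python3 -m handwheel '[[0,0,0,0],[0,0,0,0],[0,0,0,0],[0,0,0,0],[0,0,0,0],[0,0,0,0],[0,0,0,0],[0,0,0,0],[0,0,0,0],[0,0,0,0],[0,0,0,0],[0,0,0,0],[0,0,0,0],[0,0,0,0],[0,0,0,0]]' 0 60
```

```text
time: 12.12
position: [0.4357, -0.2212, -0.0174]
tool_rot: [0.541, 0.841, 0.0, -0.0]
ft_force: [0.4, -0.0, -0.4]
grip_width: 0.087
grip_force: 0.0
time: 13.37
position: [0.4358, -0.2213, -0.0169]
tool_rot: [0.541, 0.841, -0.0, -0.0]
ft_force: [-0.6, 0.0, -0.7]
grip_width: 0.0155
grip_force: 59.9
```

Gripped: the width reads 15.5 mm at 60 N. Now I lift.

```bash
python3 -m handwheel '[[0,0,-0.01,0],[0,0,-0.03,0],[0,0,-0.07,0],[0,0,-0.12,0],[0,0,-0.19,0],[0,0,-0.26,0],[0,0,-0.33,0],[0,0,-0.4,0],[0,0,-0.47,0],[0,0,-0.54,0],[0,0,-0.6,0],[0,0,-0.64,0],[0,0,-0.66,0],[0,0,-0.67,0],[0,0,-0.67,0]]' 0 60; python3 -c "
from rig import robot; print(robot.get_obs()['moment'])"
```

```text
time: 14.62
position: [0.4355, -0.221, 0.1841]
tool_rot: [0.541, 0.841, 0.0, -0.0]
ft_force: [-0.9, 0.2, -3.6]
grip_width: 0.0155
grip_force: 60.0
[ 0.34821497  0.13665639 -0.03015199]
```

```bash
python3 -m handwheel '[[0.02,0.01,0,-0.005],[0.06,0.034,0,-0.015],[0.11,0.063,0,-0.028],[0.17,0.097,0,-0.042],[0.23,0.13,0,-0.057],[0.29,0.165,0,-0.072],[0.35,0.2,0,-0.087],[0.41,0.233,0,-0.102],[0.47,0.267,0,-0.118],[0.53,0.3,0,-0.133],[0.59,0.336,0,-0.148],[0.65,0.37,0,-0.163],[0.7,0.4,0,-0.176],[0.74,0.42,0,-0.187],[0.77,0.438,0,-0.194],[0.79,0.45,0,-0.199],[0.798,0.454,0,-0.201],[0.798,0.454,0,-0.201],[0.798,0.454,0,-0.201]]' 0 60
cat > chk.py <<'E'
import sys
from h import *
np.set_printoptions(precision=4,suppress=True)
o=robot.get_obs(); print(o['time'],o['position'],o['ft_force'],R.from_quat(o['tool_rot']).as_matrix()[:,1])
ims={}
for n in ['scene','side','wrist']:
    f,K,T=cam(n); cv2.imwrite(f'raw_{n}.png',f[:,:,::-1])
    for l in ['tray_mid','tray_grip','rack','stored_mid_mid','catch_high']:
        r=vision.look_for(n,l)
        if r: print(n,l,r[0]['point'],round(r[0]['conf'],2))
E
python3 chk.py
```

```text
time: 16.2
position: [0.4606, 0.0525, 0.1839]
tool_rot: [-0.059, 0.998, -0.0, -0.0]
ft_force: [0.4, -0.1, -3.5]
grip_width: 0.0155
grip_force: 60.0
16.2 [0.4606 0.0525 0.1839] [ 0.3568 -0.0572 -3.4944] [-0.1186  0.9929 -0.0004]
scene tray_mid [191.8, 368.7] 0.95
scene tray_grip [192.3, 367.7] 0.74
scene rack [246.9, 276.4] 0.85
scene stored_mid_mid [266.1, 311.6] 0.67
side tray_grip [161.8, 297.8] 0.86
side rack [162.8, 386.3] 0.9
side stored_mid_mid [150.8, 334.8] 0.71
wrist tray_mid [242.4, 319.5] 0.9
wrist tray_grip [243.1, 320.0] 0.89
```

```bash
cat > ov2.py <<'E'
from h import *
o=robot.get_obs(); p=np.array(o['position']); a=np.radians(6.9)
ux=np.array([np.cos(a),np.sin(a),0]); uy=np.array([-ux[1],ux[0],0]); ez=np.array([0,0,1.])
mid=p+ux*(.125+.0033); mid[2]=p[2]+.019
pair=np.array([.770,.0915,0])
def seg(im,K,T,A,B,col,r0,c0,s):
    q=[((proj(K,T,x)-[r0,c0])*s) for x in(A,B)]; cv2.line(im,*[(int(v[1]),int(v[0])) for v in q],col,1,cv2.LINE_AA)
def draw(n,box,s):
    f,K,T=cam(n); r0,r1,c0,c1=box
    im=cv2.resize(f[r0:r1,c0:c1],None,fx=s,fy=s,interpolation=cv2.INTER_CUBIC)
    C=[mid+sx*.065*ux+sy*.075*uy+.002*ez for sx,sy in((1,1),(1,-1),(-1,-1),(-1,1))]
    for i in range(4): seg(im,K,T,C[i],C[i-1],(255,0,255),r0,c0,s)
    for sy in(1,-1):
        seg(im,K,T,pair+ux*-.062+uy*sy*.077+ez*.195,pair+ux*.08+uy*sy*.077+ez*.195,(255,0,0),r0,c0,s)
        seg(im,K,T,pair+ux*-.062+uy*sy*.064+ez*.195,pair+ux*.08+uy*sy*.064+ez*.195,(0,255,255),r0,c0,s)
    F=[pair-.09*uy+sx*ux+sy*.172*uy+.274*ez for sx,sy in((-.0625,1),(-.0625,-1),(.0625,-1),(.0625,1))]
    for i in range(4): seg(im,K,T,F[i],F[i-1],(0,255,0),r0,c0,s)
    return im
A=draw('scene',(130,310,230,430),2.5); B=draw('side',(80,210,250,410),1.87); C=draw('wrist',(0,400,0,640),.467)
c=np.zeros((450,800,3),np.uint8); c[:,:500]=A; c[:B.shape[0],500:500+B.shape[1]]=B[:,:300]; c[250:250+C.shape[0],500:500+C.shape[1]]=C[:,:300]
save('fin.png',c)
E
python3 ov2.py
```

```text
(no output)
```

View pics/fin.png

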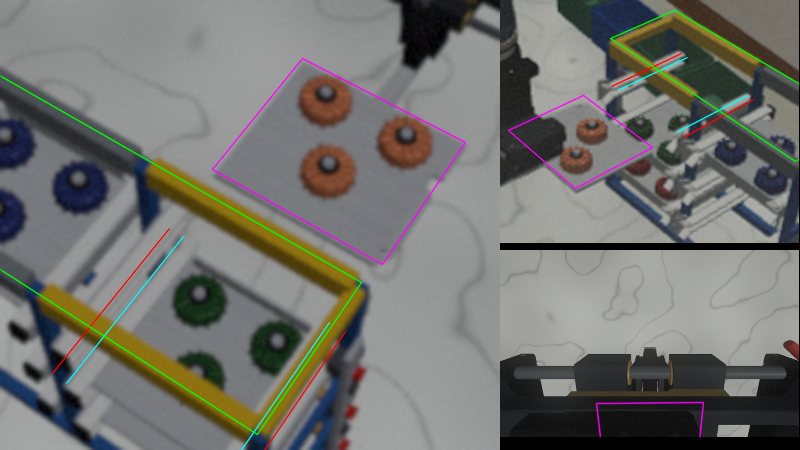

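The picture shows that the predicted tray outline and high-runner lines lie on the real ones to within about 1 px in the scene and side views, with only 1–2 mm of droop. I'll start the insertion.

```bash
python3 -m handwheel '[[-0.01,0.004,0.003,0],[-0.03,0.004,0.006,0],[-0.055,0.004,0.006,0],[-0.08,0.004,0.006,0],[-0.105,0.004,0.006,0],[-0.125,0.004,0.006,0],[-0.14,0.004,0.006,0],[-0.14,0.004,0.006,0]]'; python3 -m handwheel '[[-0.012,0,0,0],[-0.024,0,0,0],[-0.036,0,0,0],[-0.048,0,0,0],[-0.06,0,0,0],[-0.06,0,0,0]]'; python3 -c "
from rig import robot; o=robot.get_obs(); print(o['moment'],o['ft_force'])"
```

```text
time: 17.92
position: [0.5043, 0.0591, 0.1826]
tool_rot: [-0.06, 0.998, -0.0, 0.001]
ft_force: [-0.5, 0.6, -2.4]
grip_width: 0.0154
grip_force: 60.0
time: 18.42
position: [0.522, 0.0604, 0.1827]
tool_rot: [-0.059, 0.998, -0.001, 0.002]
ft_force: [0.6, -3.3, -2.1]
grip_width: 0.0155
grip_force: 60.1
[-0.38683806 -0.16437121 -0.5474282 ] [ 0.59338532 -3.27412917 -2.10870645]
```

```bash
python3 -m handwheel '[[0,-0.003,0,0],[0,-0.006,0,0],[0,-0.006,0,0]]'; python3 -m handwheel '[[-0.012,0,0,0],[-0.024,0,0,0],[-0.036,0,0,0],[-0.048,0,0,0],[-0.06,0,0,0],[-0.06,0,0,0]]'; python3 -c "
from rig import robot; o=robot.get_obs(); print(o['moment'],o['ft_force'])"
```

```text
time: 18.67
position: [0.5211, 0.0593, 0.1825]
tool_rot: [-0.059, 0.998, -0.0, 0.001]
ft_force: [0.9, -1.7, -1.4]
grip_width: 0.0155
grip_force: 60.1
time: 19.17
position: [0.5391, 0.0615, 0.1823]
tool_rot: [-0.06, 0.998, -0.0, 0.0]
ft_force: [-0.1, -3.1, 0.6]
grip_width: 0.0159
grip_force: 60.1
[-0.43400082 -0.20943998 -0.47779163] [-0.10394597 -3.10312901  0.58612288]
```

```bash
python3 -m handwheel '[[0,-0.003,-0.003,0],[0,-0.006,-0.006,0],[0,-0.006,-0.006,0]]'; python3 -m handwheel '[[-0.012,0,0,0],[-0.024,0,0,0],[-0.036,0,0,0],[-0.048,0,0,0],[-0.06,0,0,0],[-0.06,0,0,0]]'; python3 -c "
from rig import robot; o=robot.get_obs(); print(o['moment'],o['ft_force'])"
```

```text
time: 19.42
position: [0.5378, 0.0599, 0.1838]
tool_rot: [-0.06, 0.998, 0.0, -0.001]
ft_force: [-0.7, -2.3, -2.7]
grip_width: 0.0158
grip_force: 60.0
time: 19.92
position: [0.5583, 0.0616, 0.1841]
tool_rot: [-0.059, 0.998, -0.0, 0.001]
ft_force: [1.2, -3.4, -2.9]
grip_width: 0.0158
grip_force: 60.3
[-0.62199186  0.07286693 -0.68937126] [ 1.2309554  -3.36842473 -2.88028675]
```

```bash
python3 -m handwheel '[[0,-0.002,0,0.001],[0,-0.003,0,0.0015],[0,-0.003,0,0.0015]]'; python3 -m handwheel '[[-0.012,0,0,0],[-0.024,0,0,0],[-0.036,0,0,0],[-0.048,0,0,0],[-0.06,0,0,0],[-0.06,0,0,0]]'; python3 -c "
from rig import robot; o=robot.get_obs(); print(o['moment'],o['ft_force'])"
```

```text
time: 20.17
position: [0.5567, 0.0613, 0.184]
tool_rot: [-0.055, 0.998, 0.0, 0.0]
ft_force: [1.6, -1.9, -3.3]
grip_width: 0.0155
grip_force: 60.1
time: 20.67
position: [0.5754, 0.0631, 0.184]
tool_rot: [-0.055, 0.998, 0.0, 0.001]
ft_force: [0.1, -1.8, -3.6]
grip_width: 0.0153
grip_force: 60.0
[-0.30613189 -0.02356522 -0.31787151] [ 0.06473369 -1.76888123 -3.61329799]
```

```bash
python3 -m handwheel '[[-0.012,0,0,0],[-0.024,0,0,0],[-0.036,0,0,0],[-0.048,0,0,0],[-0.06,0,0,0],[-0.06,0,0,0]]';  python3 -m handwheel '[[-0.012,0,0,0],[-0.024,0,0,0],[-0.036,0,0,0],[-0.048,0,0,0],[-0.06,0,0,0],[-0.06,0,0,0]]'; python3 -c "
from rig import robot; o=robot.get_obs(); print(o['moment'],o['ft_force'])"
```

```text
time: 21.17
position: [0.5934, 0.065, 0.184]
tool_rot: [-0.055, 0.998, -0.0, 0.001]
ft_force: [1.3, -2.6, -3.9]
grip_width: 0.0156
grip_force: 60.0
time: 21.67
position: [0.6113, 0.067, 0.184]
tool_rot: [-0.055, 0.998, -0.0, 0.001]
ft_force: [1.4, -2.0, -2.7]
grip_width: 0.0154
grip_force: 60.0
[-0.33634449  0.09577307 -0.27614974] [ 1.35671531 -2.0364688  -2.70780709]
```

```bash
python3 -m handwheel '[[-0.01,0,0,0],[-0.02,0,0,0],[-0.03,0,0,0],[-0.04,0,0,0],[-0.04,0,0,0]]';  for i in 1; do python3 -m handwheel '[[-0.005,0,0,0],[-0.01,0,0,0],[-0.015,0,0,0],[-0.02,0,0,0],[-0.02,0,0,0]]'; done; python3 -c "
from rig import robot; o=robot.get_obs(); print(o['moment'],o['ft_force'])"
```

```text
time: 22.08
position: [0.6227, 0.0692, 0.184]
tool_rot: [-0.055, 0.998, 0.001, 0.0]
ft_force: [0.1, 0.6, -2.5]
grip_width: 0.0159
grip_force: 60.0
time: 22.5
position: [0.6275, 0.0691, 0.184]
tool_rot: [-0.055, 0.998, 0.0, -0.001]
ft_force: [-2.2, 0.0, -1.3]
grip_width: 0.0151
grip_force: 60.0
[0.09906184 0.37353161 0.11398998] [-2.1607648   0.03999296 -1.2713731 ]
```

```bash
for i in 1; do python3 -m handwheel '[[-0.002,0,0,0],[-0.004,0,0,0],[-0.004,0,0,0]]'; python3 -m handwheel '[[-0.002,0,0,0],[-0.004,0,0,0],[-0.004,0,0,0]]'; python3 -m handwheel '[[-0.002,0,0,0],[-0.004,0,0,0],[-0.004,0,0,0]]'; done
```

```text
time: 22.75
position: [0.6277, 0.0689, 0.1839]
tool_rot: [-0.055, 0.998, -0.0, -0.002]
ft_force: [-4.7, 0.1, -0.6]
grip_width: 0.0155
grip_force: 60.0
time: 23.0
position: [0.6279, 0.0687, 0.1838]
tool_rot: [-0.055, 0.998, -0.0, -0.003]
ft_force: [-7.1, -1.9, 0.6]
grip_width: 0.0156
grip_force: 60.1
time: 23.25
position: [0.6281, 0.0685, 0.1838]
tool_rot: [-0.056, 0.998, -0.001, -0.004]
ft_force: [-9.4, -2.8, 1.3]
grip_width: 0.0153
grip_force: 60.1
```

The tray is stopped: x holds at 0.628 while force builds to 9 N. Just before that the sideways catch force vanished, meaning the catch snapped in about 4–5 mm earlier. Now I lower the tray gently onto the ledges.

```bash
python3 -m handwheel '[[0,0,0.003,0],[0,0,0.006,0],[0,0,0.006,0]]'; python3 -m handwheel '[[0.003,0,0.003,0],[0.003,0,0.005,0],[0.003,0,0.005,0]]'
```

```text
time: 23.5
position: [0.6283, 0.0685, 0.182]
tool_rot: [-0.056, 0.998, -0.001, -0.003]
ft_force: [-8.4, -2.6, 1.9]
grip_width: 0.0156
grip_force: 60.0
time: 23.75
position: [0.6282, 0.0685, 0.1808]
tool_rot: [-0.056, 0.998, -0.001, -0.002]
ft_force: [-8.5, -2.7, 1.3]
grip_width: 0.0153
grip_force: 60.0
```

```bash
python3 -m handwheel '[[0,0,0.003,0],[0,0,0.007,0],[0,0,0.007,0]]'; python3 -m handwheel '[[-0.003,0,0.003,0],[-0.006,0,0.006,0],[-0.006,0,0.006,0]]'; python3 chk.py
```

```text
time: 24.0
position: [0.628, 0.0687, 0.1786]
tool_rot: [-0.056, 0.998, -0.001, -0.003]
ft_force: [-7.9, -2.6, 1.2]
grip_width: 0.0155
grip_force: 60.0
time: 24.25
position: [0.6285, 0.0684, 0.178]
tool_rot: [-0.056, 0.998, -0.001, -0.004]
ft_force: [-12.9, -3.6, 8.4]
grip_width: 0.0156
grip_force: 60.0
24.25 [0.6285 0.0684 0.178 ] [-12.927   -3.5528   8.3509] [-0.1117  0.9937 -0.0016]
scene tray_mid [253.4, 318.5] 0.89
scene tray_grip [253.4, 317.4] 0.6
scene stored_mid_mid [293.6, 293.7] 0.78
side tray_mid [141.7, 343.3] 0.86
side tray_grip [168.3, 391.6] 0.71
side rack [167.2, 392.7] 0.61
side stored_mid_mid [158.4, 331.2] 0.55
wrist tray_mid [240.7, 317.3] 0.69
wrist tray_grip [240.8, 320.2] 0.9
wrist rack [292.5, 119.1] 0.97
wrist stored_mid_mid [299.4, 305.7] 0.39
```

```bash
python3 -m handwheel '[[0.004,0,-0.003,0],[0.004,0,-0.003,0],[0.004,0,-0.003,0],[0.004,0,-0.003,0],[0.004,0,-0.003,0],[0.004,0,-0.003,0],[0.004,0,-0.003,0],[0.004,0,-0.003,0],[0.004,0,-0.003,0],[0.004,0,-0.003,0]]' 60
python3 -m handwheel '[[0,0,-0.01,0],[0,0,-0.04,0],[0,0,-0.08,0],[0,0,-0.13,0],[0,0,-0.18,0],[0,0,-0.22,0],[0,0,-0.25,0],[0.05,0,-0.25,0],[0.12,0,-0.25,0],[0.2,0,-0.25,0],[0.28,0,-0.25,0],[0.34,0,-0.25,0],[0.37,0,-0.25,0],[0.38,0,-0.25,0],[0.38,0,-0.25,0]]'
cat > v.py <<'E'
from h import *
np.set_printoptions(precision=4,suppress=True)
for n in ['scene','side']:
    f,K,T=cam(n); cv2.imwrite(f'end_{n}.png',f[:,:,::-1])
    for l in ['tray_mid','tray_grip','catch_high','stored_mid_mid','stored_low_mid','stored_high_mid']:
        r=vision.look_for(n,l)
        if r: print(n,l,np.round(r[0]['point'],1),round(r[0]['conf'],2))
    h=cv2.cvtColor(f,cv2.COLOR_RGB2HSV); b=((h[:,:,0]<14)&(h[:,:,1]>100)&(h[:,:,2]>70)).astype(np.uint8)
    k,l,s,c=cv2.connectedComponentsWithStats(b)
    print([ (np.round(c[i][::-1]).tolist(),int(s[i,4]),np.round(atz(K,T,c[i][::-1],.213)[:2],3).tolist()) for i in range(1,k) if s[i,4]>30])
E
python3 v.py
```

```text
time: 25.98
position: [0.6313, 0.0693, 0.1777]
tool_rot: [-0.055, 0.998, -0.0, 0.0]
ft_force: [-0.2, -0.3, 1.0]
grip_width: 0.0525
grip_force: 0.0
time: 27.23
position: [0.5182, 0.0568, 0.2534]
tool_rot: [-0.055, 0.998, -0.0, 0.001]
ft_force: [-0.6, -0.2, -0.0]
grip_width: 0.0522
grip_force: 0.0
scene tray_mid [251.3 322.6] 0.82
scene tray_grip [251.9 317.2] 0.87
scene stored_mid_mid [293.1 296.3] 0.88
scene stored_low_mid [312.2 295.4] 0.73
scene stored_high_mid [206.9 240. ] 0.65
[([124.0, 4.0], 58, [0.956, -0.622]), ([156.0, 176.0], 559, [0.772, -0.276]), ([190.0, 154.0], 616, [0.856, -0.242]), ([232.0, 310.0], 322, [0.728, 0.047]), ([252.0, 343.0], 331, [0.719, 0.118]), ([265.0, 309.0], 348, [0.777, 0.089]), ([311.0, 547.0], 511, [0.584, 0.439]), ([360.0, 546.0], 82, [0.658, 0.474])]
side tray_mid [138.3 328.3] 0.63
side tray_grip [135.8 330.5] 0.56
side stored_mid_mid [156.7 328.7] 0.76
side stored_low_mid [177.3 326.1] 0.93
[([129.0, 324.0], 118, [0.711, 0.11]), ([141.0, 342.0], 129, [0.72, 0.04]), ([148.0, 199.0], 145, [0.396, 0.204]), ([167.0, 322.0], 45, [0.618, -0.02]), ([282.0, 471.0], 689, [0.669, -0.442]), ([316.0, 455.0], 680, [0.59, -0.477])]
```

```bash
python3 -c "
from rig import job; print(job.hand_in())"
```

```text
the job is handed in; nothing more can be done
None
```

I slid the tray of copper coils onto the high runner pair of the yellow bay until it came up firmly against the catch, about 13 N with no further movement, then released it and handed the job in. I judged the catch snap by feel rather than seeing it. The first grasp missed because the fingertips sit about 38 mm higher than reported, and a probe to find that out pressed on the grip block with up to 71 N at the wrist.

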